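Roll the walnut blank into the vee and clamp it

ROBOT

A 6-joint arm with a two-finger parallel gripper is mounted at the origin on the work surface. World frame = base frame: x ahead of the robot, y to its left, z up, the work surface at z = 0. Lengths are in mm, angles in degrees, forces in N, time in s.
With the tool pointing down it reaches from about 425 to 950 mm from the base axis. Payload 14.7 kg.
Tool frame: the origin (TCP) lies midway between the tips of the shut fingers; the grasp point (between the pads) lies 19 mm behind it; z points along the fingers, y is the line along which they close (so a half turn about z gives the same grasp; the last joint's range is limited). The gripper opens to 85 mm and grips with 20 to 120 N. Pads are 22 mm wide; open, the fingers measure 114 mm over their backs; the gripper's body (76 mm by 85 mm) begins 54 mm behind the grasp point. The pads swing forward as they close: fully open they stand 13 mm farther back than shut.
Start: joints at [-66.841, 27.513, 91.461, -0, 61.026, -2.67], TCP at [283.21, -585.051, 231.297] pointing down, gripper open.
Joint ranges: [-157.49, 157.49], [-46.99, 117.5], [13.45, 153.17], [-89.5, 269.5], [5.16, 153.95], [-167.48, 167.48]. Speed limits (degrees/s): [108.29, 108.29, 136.94, 172.46, 172.46, 172.46].

INTERFACE

Orientations are given as [roll, pitch, yaw] about the fixed x, y, z axes, in that order (R = Rz(yaw) Ry(pitch) Rx(roll)).
In Python, from workcell import monitor, cams, env gives the robot as it stands. The module is installed in compiled form; this text tells all that it offers.
- The arm moves only by the tool carry_out, never from a script. Its argument "plan" is a list of rows, each a list of 3 entries, a list of its own where there are three numbers: the closure, from 0 (fully open) to 1 (shut), then the shift along the tool's x, y, z each as a share of 0.15 m, from -1 to 1, then the turn, a rotation vector about the tool's x, y, z each as a share of 90 degrees, from -1 to 1. In form: [[hand, [tx, ty, tz], [ax, ay, az]], ...]. A call has 1 to 20 rows; each row is the pose to reach, as a shift and turn from the pose commanded when the call began, along the tool's axes at that moment; what a row does not reach only later rows make up. A row lasts 1/8 s, in which the tool goes at most 62.5 mm and 10.7 degrees, less where a joint would pass 70% of its speed; a pose out of reach is approached as far as the arm can. A call with a number of a shift or a turn outside -1 to 1 is refused whole. A call with a gripper value outside its range is refused whole. The fingers move at their own pace and stop on an object; "force" is the grip in N (left out, the last holds). Time passes only in rows, so rows that repeat a pose let the fingers close. It gives the time, the measured TCP pose, the force, the opening and the grip force at its end, in the units of the state.
- monitor.get_obs(): the state, without advancing time (a new reading comes with each control period).
- cams.camera(name): name is "scene" or "top" or "wrist"; returns (picture, depth): 480x640x3 uint8, red, green, blue; 480x640 float32, mm along the optical axis (not along the pixel's ray), 0 where there is no reading.
- cams.calibration(name): a dict with "fx", "fy", "cx", "cy" (pixels), "pose" (4x4, takes a point from camera to world coordinates). Camera axes: x right, y up, looking along -z (the intrinsics and any distortion apply to the point x, -y, -z); pixel columns grow to the right and rows downward; lengths in mm; the calibration is good to about 2 mm. A picture is of the moment at which its call begins: read the wrist's pose just before it. calibration takes no time and is no camera call; for the wrist camera it gives the pose at the moment of the call.
- env.job_done(): hands the job in; it is judged then, once.
Trained networks look in the newest picture that a camera, given by its name, has taken for a name from the list of things; names that differ only in an ending like _2 or _b are one class to them, and where a whole thing is asked for, a point or a joint stands for the part that bears it (a point fixed in the world has none). Each returns a list of dicts, best first, with "score" (0 to 1); they miss things now and then, are a little off and sometimes report something else, mostly with a low value. They report only what shows in the picture. A call takes as long as a camera call. They do not tell look-alikes from the thing itself.
- cams.find_in(camera, query): "point" ([column, row] in pixels, amid what is visible of it).
- cams.pinpoint(camera, query): "point" ([column, row] in pixels: a listed point, or the origin of a listed thing).
The state is a dict: "time_s": time; "qpos": joint angles; "joint_vel": joint speeds; "joint_torque": joint torques, N m; "tcp_pos": TCP position; "tcp_rot": TCP orientation; "contact_force": force on the tool from outside, world axes, zero at the start; "moment": the same for the moment, N m; "grip_width": finger opening in mm; "grip_force": force on a finger pad.
Only numpy, scipy, OpenCV 4.12 (cv2) and the standard library are available. Lean on these libraries where they do the work, as an engineer would, in place of code of your own. Each camera call takes 0.05 s, during which the arm holds its last target. There are 200 camera calls.

TASK

Roll the dark walnut blank off its ledge into the vee of the fixture, without picking it up, and let it settle there lying along the vee. Only then swing the red hold-down arm over until its rubber pad rests on the blank. Leave the pale beech blank where it lies.

Things in the scene. Friction and masses are not known exactly. Their poses are not given: they have to be found in the camera images.
- jig: Fixed vee fixture, plywood base 260 x 250 mm. Origin: on the bench under the vee's middle; x along the vee, away from the arm's hinge; z up. In mm: 90-degree aluminium vee, x -75..75, y -24..24, lips at z 50, bottom z 26. Grey ledges fall 4 degrees outward to stop strips at |y| 110-118, top z 54. A blank settled in the vee: centre y 0, z 61. Arm hinge: x -105, z 105, steel cheeks to z 118.
- walnut_mid (a point): Centre of the dark walnut blank, a plain cylinder 50 mm in diameter, 140 mm long, about 0.2 kg; x is its axis. It starts on either ledge, parallel to the vee, against the stop strip: centre 91 mm from the vee's middle plane, 70 mm above the bench. Let go part-way, it rolls back to the strip.
- beech_mid (a point): Centre of the pale beech blank, same size and shape, lying in the same way on the other ledge. x is the cylinder's axis.
- clamp (a joint): Red hold-down arm with orange end, rad: 0 level over the vee (towards fixture +x), pi/2 upright, range -0.35 to 1.75; starts about upright. Bar 24 mm wide, 14 thick, ends 150 mm from the hinge; 24 mm rubber pad at 95 mm on the side facing the blank, meets a settled blank at about 0. Stiff hinge (0.1 N m): stays put above 1.0, sinks by its weight below 0.7.
Things that resemble listed ones, but are neither listed nor needed, are in the scene too. What is shaped like the part that bears walnut_mid but green or purple is not meant.

How it is judged (in metres and radians):
On the way, in this order (a step that is already met when the one before it is completed fails the run):
1. the walnut blank lies settled in the vee with the hold-down arm still up (y of walnut_mid in the frame of jig between -0.01 and 0.01 m and x of walnut_mid in the frame of jig between -0.035 and 0.035 m and z of walnut_mid in the frame of jig below 0.068 m and angle between the x axis of walnut_mid and the x axis of jig, either way round below 0.17 rad and linear speed of walnut below 0.02 m/s and value of joint clamp above 0.7 rad), for 0.3 s.
2. the hold-down arm's pad rests on the walnut blank in the vee (y of walnut_mid in the frame of jig between -0.01 and 0.01 m and x of walnut_mid in the frame of jig between -0.035 and 0.035 m and z of walnut_mid in the frame of jig below 0.068 m and angle between the x axis of walnut_mid and the x axis of jig, either way round below 0.17 rad and value of joint clamp between -0.1 and 0.1 rad and contact force between clamp and walnut above 0.2 N), for 0.2 s.
At the end, for the whole second after the job is handed in: The walnut blank is at rest in the vee: centre within 10 mm of the vee's middle plane, within 35 mm of its middle lengthwise, less than 68 mm above the bench, axis within 10 degrees of the vee; the hold-down arm is level within 0.10 rad and its pad bears on the blank (more than 0.2 N) (all of step 2 and linear speed of walnut below 0.02 m/s); the robot touches nothing.
It fails at once if the walnut blank is picked up (its centre more than 95 mm above the bench) (z of walnut_mid in the frame of jig above 0.095 m).
It fails at once if the beech blank is moved by more than 20 mm (distance of beech_mid from where it was at the start of the episode above 0.02 m).
It also fails if it takes over 53 s, if anything falls off the work surface, if the arm or the gripper's body presses on something with over 40 N, if the wrist force passes 120 N, or if a joint passes its speed limit or range.

## Working session

There is one attempt and no reset: what is moved stays moved. The work goes in short steps, Python scripts to look and compute and a tool call to move; the robot and the scene stay as the last step left them, time stands still between calls to the robot, and variables do not carry over. Pictures are saved under pics/ and viewed, at most 10 in all, crops included, and the job is handed in when it is done.

Besides the shell and the picture viewer there is one more tool, called after "Call:" by a JSON object that holds its "op" and its "data". carry_out: Moves the arm, as the interface text tells. Shift numbers are shares of 0.15 m and turn numbers shares of 90 degrees, none past 1 either way. Its arguments: {"type":"object","properties":{"plan":{"type":"array","items":{"type":"array"}},"force":{"type":"number"}},"required":["plan"]}

```bash
mkdir -p pics; cat > h.py <<'E'
import numpy as np, cv2
from workcell import monitor, cams, env
from scipy.spatial.transform import Rotation as R
def w(cal,u,v,d):
    p=np.array([(u-cal['cx'])/cal['fx']*d,-(v-cal['cy'])/cal['fy']*d,-d,1]); return (cal['pose']@p)[:3]
def cloud(n,dep):
    c=cams.calibration(n); v,u=np.mgrid[0:480,0:640]
    P=np.stack([(u-c['cx'])/c['fx']*dep,-(v-c['cy'])/c['fy']*dep,-dep,np.ones_like(dep)],-1)
    return (P@c['pose'].T)[...,:3]
E
python3 - <<'E'
from h import *
ims=[]
for n in ['scene','top']:
    im,d=cams.camera(n); cv2.imwrite(f'pics/{n}0.png',im[...,::-1]); np.save(n+'.npy',d)
    C=cloud(n,d)
    for q in ['jig','walnut_mid','beech_mid','clamp']:
        for f in (cams.find_in,cams.pinpoint):
            for r in f(n,q)[:4]:
                u,v=r['point']; print(n,q,f.__name__,np.round([u,v]),round(r['score'],2),np.round(C[int(v),int(u)]))
print(monitor.get_obs())
E
```

```text
scene jig call [285. 324.] 0.81 [586. -32.  49.]
scene jig call [280. 326.] 0.84 [594. -35.  49.]
scene walnut_mid call [239. 270.] 0.95 [ 566. -138.   84.]
scene walnut_mid call [134. 287.] 0.95 [ 660. -290.   41.]
scene walnut_mid call [329. 221.] 0.95 [463. -46. 154.]
scene walnut_mid call [477. 353.] 0.79 [476. 207.  46.]
scene walnut_mid call [322. 221.] 0.88 [468. -53. 154.]
scene walnut_mid call [135. 290.] 0.86 [ 659. -287.   36.]
scene walnut_mid call [404. 466.] 0.85 [674. 206.  46.]
scene walnut_mid call [244. 268.] 0.7 [ 559. -137.   86.]
scene beech_mid call [322. 321.] 0.57 [590.  37.  92.]
scene beech_mid call [327. 319.] 0.67 [583.  40.  92.]
scene clamp call [318. 201.] 0.89 [484. -49. 195.]Traceback (most recent call last):
  File "<stdin>", line 8, in <module>
ValueError: it knows: beech_mid, jig, walnut_mid
```

```bash

python3 - <<'E'
from h import *
n='top'
im,d=cams.camera(n); cv2.imwrite(f'pics/{n}0.png',im[...,::-1]); np.save(n+'.npy',d)
C=cloud(n,d); np.save('C.npy',C)
for q in ['jig','walnut_mid','beech_mid']:
    for r in cams.pinpoint(n,q)[:5]:
                u,v=r['point']; print(n,q,np.round([u,v]),round(r['score'],2),np.round(C[int(v),int(u)]))
print(monitor.get_obs())
E
```

```text
top jig [324. 193.] 0.94 [553. -68.  30.]
top walnut_mid [383. 335.] 0.97 [ 287. -182.   50.]
top walnut_mid [374. 191.] 0.88 [ 546. -155.   95.]
top walnut_mid [188. 136.] 0.81 [655. 197.  48.]
top walnut_mid [184. 243.] 0.58 [449. 194.  47.]
top beech_mid [277. 181.] 0.81 [559.  20.  98.]
{'time_s': 0.6, 'qpos': array([-6.68414539e+01,  2.75122475e+01,  9.14618310e+01, -2.33697861e-04,
        6.10252012e+01, -2.66881054e+00]), 'joint_vel': array([ 0.01055514, -0.13601777,  0.02458057,  0.0015129 ,  0.0128351 ,
       -0.01050369]), 'joint_torque': array([-2.48146571e-03, -9.50058889e+01, -4.30501342e+01, -3.25710880e-04,
        1.57852213e-03, -1.09125057e-05]), 'tcp_pos': array([ 283.20652411, -585.05128954,  231.30622523]), 'tcp_rot': array([1.79999290e+02, 2.37764714e-04, 2.58274698e+01]), 'contact_force': array([ 0.22663227, -0.70863748, -0.49284589]), 'moment': array([ 0.02770449,  0.00388172, -0.03379125]), 'grip_force': 0.0, 'grip_width': 85.53861110673371}
```

View pics/scene0.png

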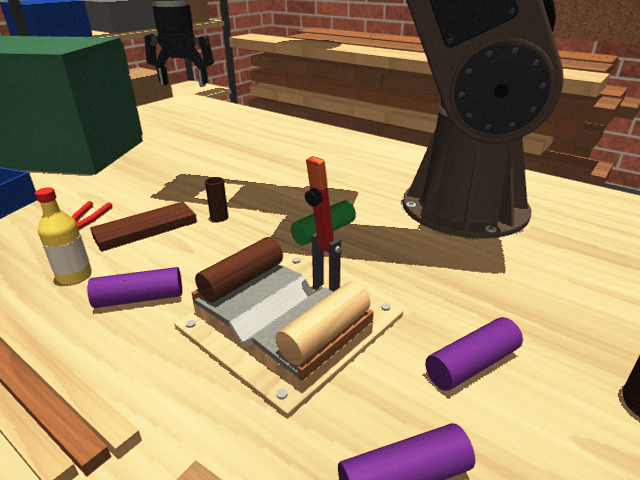

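View pics/top0.png

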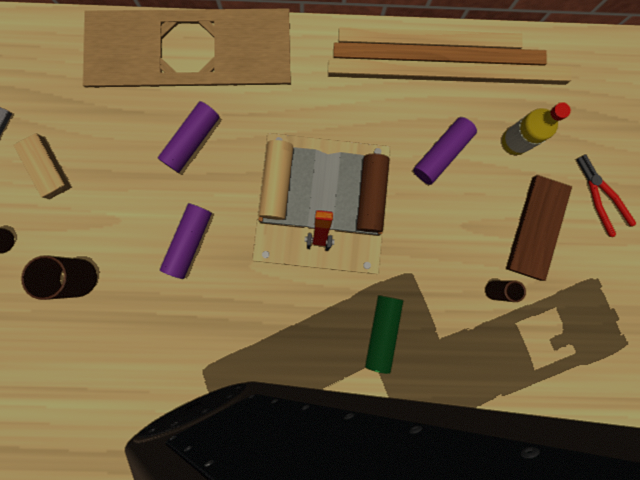

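The walnut blank is at top pixel (373,192), on the jig's right-hand ledge, and at scene (239,268). Possible confusions in the top view are the green cylinder (383,335), purple cylinders (189,137), (186,241) and (446,151), a walnut block (540,228) and dark cups (505,290) and (60,277). None of those is a dark brown cylinder on the jig. Beech is at (277,180), and the hold-down arm is upright at (322,225).

```bash

python3 - <<'E'
from h import *
im=cv2.imread('pics/top0.png')
cv2.imwrite('pics/crop.png',cv2.resize(im[120:285,240:405],(660,660))[:600])
C=np.load('C.npy'); u0,v0=0,0
out={}
for nm,(a,b) in dict(wal=(355,395),bee=(255,298)).items():
    P=C[135:240,a:b].reshape(-1,3); P=P[(P[:,2]>72)&(P[:,2]<110)]
    # cylinder fit by least squares r=25, horizontal axis
    from scipy.optimize import least_squares
    def f(p):
        y0,k,z0=p; n=np.hypot(1,k)
        return np.hypot((P[:,1]-y0-k*(P[:,0]-560))/n,P[:,2]-z0)-25
    s=least_squares(f,[np.median(P[:,1]),0,70],loss='soft_l1')
    x=P[:,0]; print(nm,len(P),s.x,np.degrees(np.arctan(s.x[1])),'res',np.std(s.fun),np.percentile(x,[0.5,2,98,99.5]))
# clamp bar top
Q=C[200:260,295:345].reshape(-1,3)
for lo,hi in((60,112),(112,125),(125,180),(180,240),(240,270)):
    S=Q[(Q[:,2]>lo)&(Q[:,2]<hi)]; 
    if len(S): print(lo,len(S),S.min(0).round(),S.max(0).round(),np.median(S,0).round())
E
```

```text
wal 2047 [-1.57129993e+02 -8.28401344e-02  7.05966873e+01] -4.735577215475341 res 1.6860705899244586 [476.50602063 478.63213486 613.81808393 616.68369667]
bee 2052 [25.76278291 -0.08249627 70.64652094] -4.716008709672059 res 1.7344992199111553 [496.29882329 497.76097853 632.68004773 635.15063843]
60 84 [441. -82.  60.] [460. -31. 112.] [447. -55. 107.]
112 145 [441. -80. 112.] [466. -35. 124.] [451. -56. 118.]
125 124 [449. -69. 125.] [465. -45. 179.] [454. -57. 154.]
180 179 [458. -71. 180.] [476. -46. 239.] [463. -57. 213.]
240 212 [467. -71. 240.] [484. -46. 257.] [474. -59. 253.]
```

View pics/crop.png

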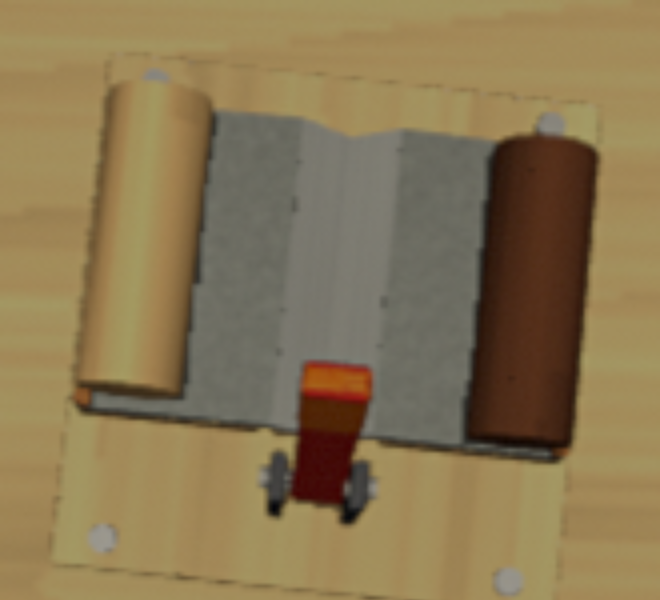

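The crop confirms it: a dark brown cylinder on the right ledge at crop (535,290), beech on the left at (145,240), and the red arm upright and clear of both. The jig origin is about (556,-65), yaw -4.7°. I'll push with the open gripper, its two fingers spread along the blank, so it rolls parallel.

Call:
{"op": "carry_out", "data": {"plan": [[0,[0.45,-0.25,0],[0,0,0]],[0,[0.883,-0.486,0],[0,0,0]],[0,[0.883,-0.486,0],[0,0,0]],[0,[0.883,-0.486,0],[0,0,0]]]}}

```text
time_s: 1.1
tcp_pos: [371.8, -460.2, 231.6]
tcp_rot: [180.0, -0.0, 26.0]
contact_force: [0.5, -0.3, 0.3]
grip_width: 85.2
grip_force: 0.0
```

Call:
{"op": "carry_out", "data": {"plan": [[0,[0.45,-0.25,0],[0,0,0]],[0,[0.883,-0.486,0],[0,0,0]],[0,[0.883,-0.486,0],[0,0,0]],[0,[0.883,-0.486,0],[0,0,0]]]}}

```text
time_s: 1.6
tcp_pos: [458.9, -337.8, 231.4]
tcp_rot: [180.0, -0.0, 25.9]
contact_force: [0.1, -0.3, 0.6]
grip_width: 85.4
grip_force: 0.0
```

Call:
{"op": "carry_out", "data": {"plan": [[0,[0.45,-0.25,0],[0,0,-0.1]],[0,[0.883,-0.486,0],[0,0,-0.2]],[0,[0.883,-0.486,0],[0,0,-0.32]],[0,[0.883,-0.486,0],[0,0,-0.43]],[0,[0.883,-0.486,0],[0,0,-0.54]],[0,[0.883,-0.486,0],[0,0,-0.66]],[0,[0.883,-0.486,0],[0,0,-0.66]],[0,[0.883,-0.486,0],[0,0,-0.66]]]}}

```text
time_s: 2.6
tcp_pos: [545.4, -216.0, 231.3]
tcp_rot: [180.0, 0.0, 84.9]
contact_force: [0.4, -0.9, -0.2]
grip_width: 85.3
grip_force: 0.0
```

Call:
{"op": "carry_out", "data": {"plan": [[0,[0,0,0.4],[0,0,0]],[0,[0,0,0.8],[0,0,0]],[0,[0,0,0.8],[0,0,0]],[0,[0,0,0.8],[0,0,0]]]}}

```text
time_s: 3.1
tcp_pos: [546.5, -215.7, 113.0]
tcp_rot: [179.9, 0.0, 85.1]
contact_force: [0.3, -0.2, 0.5]
grip_width: 85.7
grip_force: 0.0
```

```bash

python3 - <<'E'
from h import *
im,d=cams.camera('scene'); a,_=cams.camera('wrist')
cv2.imwrite('pics/s1.png',cv2.resize(np.hstack([im,a]),(800,300),interpolation=cv2.INTER_AREA)[...,::-1])
print(monitor.get_obs()['tcp_pos'])
E
```

```text
[ 547.1553935  -215.88658728  113.88957047]
```

View pics/s1.png

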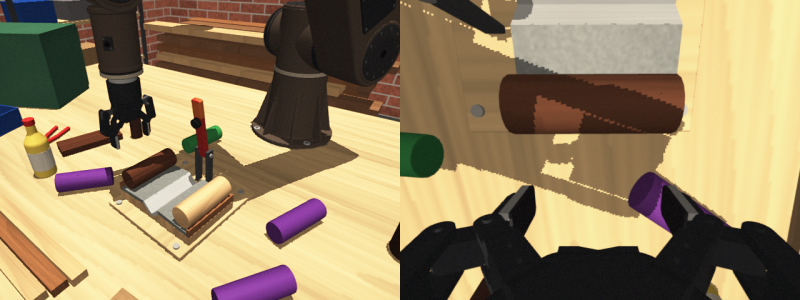

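The picture shows the open fingers outboard of the walnut blank (wrist view: fingers at 515 and 690, blank spanning 500–685), with the hold-down arm well clear at the upper left. I'll descend and start the push.

Call:
{"op": "carry_out", "data": {"plan": [[0,[0,0,0.2],[0,0,0]],[0,[0,0,0.4],[0,0,0]],[0,[0,0,0.44],[0,0,0]],[0,[0,0,0.44],[0,0,0]],[0,[0.05,0,0.44],[0,0,0]],[0,[0.1,0,0.44],[0,0,0]],[0,[0.13,0,0.44],[0,0,0]],[0,[0.16,0,0.44],[0,0,0]],[0,[0.19,0,0.44],[0,0,0]],[0,[0.22,0,0.44],[0,0,0]],[0,[0.25,0,0.44],[0,0,0]],[0,[0.28,0,0.44],[0,0,0]],[0,[0.31,0,0.44],[0,0,0]]]}}

```text
time_s: 4.82
tcp_pos: [549.5, -168.5, 45.3]
tcp_rot: [-180.0, 0.0, 85.2]
contact_force: [-0.2, -0.5, 1.3]
grip_width: 85.2
grip_force: 0.5
```

```bash

cat > fit.py <<'E'
from h import *
from scipy.optimize import least_squares
im,d=cams.camera('top'); C=cloud('top',d)
J=np.array([556,-65.3]);e=np.array([.9966,-.0825]);n=np.array([.0825,.9966])
X=(C[...,:2]-J)@e; Y=(C[...,:2]-J)@n; Z=C[...,2]
r,g,b=[im[...,i].astype(float) for i in range(3)]
m=(abs(X)<85)&(Y>-120)&(Y<45)&(Z>65)&(Z<98)&(r>1.35*g)&(r>25)&(r<170)&(r+g+b<300)
x,y,z=X[m],Y[m],Z[m]
f=lambda p:np.hypot(y-p[0]-p[1]*x,z-p[2])-25
s=least_squares(f,[np.median(y),0,65],loss='soft_l1',f_scale=2)
print(m.sum(),'y,k,z',s.x.round(3),'x',np.percentile(x,[1,99]).round(1),'res',np.std(s.fun))
o=monitor.get_obs();p=o['tcp_pos'];print(p,'tool jig',(p[:2]-J)@e,(p[:2]-J)@n,o['contact_force'],o['time_s'])
E
python3 fit.py
```

```text
return _methods._mean(a, axis=axis, dtype=dtype,
  ret = ret.dtype.type(ret / rcount)
Traceback (most recent call last):
  File "fit.py", line 10, in <module>
    s=least_squares(f,[np.median(y),0,65],loss='soft_l1',f_scale=2)
ValueError: Initial guess is outside of provided bounds
```

```bash

sed -i "s/im,d=cams.camera('top'); C=cloud('top',d)/im,d=cams.camera('scene'); C=cloud('scene',d); cv2.imwrite('pics\/last.png',im[150:420,150:450][...,::-1])/" fit.py
python3 fit.py
```

```text
2585 y,k,z [-6.5268e+01 -1.0000e-03  7.2035e+01] x [-67.5  69.3] res 3.6844775790476074
[ 549.40616067 -168.20803648   45.25505308] tool jig 1.9184927340943396 -103.10214090079869 [ 0.01997454  0.38096104 -0.29881232] 4.925
```

View pics/last.png

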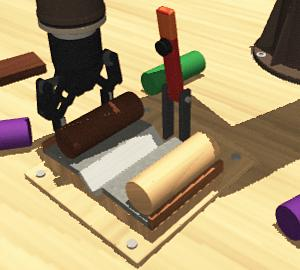

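The blank is rolling parallel ahead of both fingers (crop (100,125)), with y about -65 mm and no skew. I'll continue slowly over the lip.

Call:
{"op": "carry_out", "data": {"plan": [[0,[0.02,0,0],[0,0,0]],[0,[0.04,0,0],[0,0,0]],[0,[0.06,0,0],[0,0,0]],[0,[0.08,0,0],[0,0,0]],[0,[0.1,0,0],[0,0,0]],[0,[0.12,0,0],[0,0,0]],[0,[0.14,0,0],[0,0,0]],[0,[0.16,0,0],[0,0,0]],[0,[0.18,0,0],[0,0,0]],[0,[0.2,0,0],[0,0,0]],[0,[0.22,0,0],[0,0,0]],[0,[0.24,0,0],[0,0,0]],[0,[0.26,0,0],[0,0,0]],[0,[0.28,0,0],[0,0,0]],[0,[0.3,0,0],[0,0,0]],[0,[0.31,0,0],[0,0,0]],[0,[0.32,0,0],[0,0,0]],[0,[0.33,0,0],[0,0,0]],[0,[0.33,0,0],[0,0,0]],[0,[0.33,0,0],[0,0,0]]]}}

```text
time_s: 7.42
tcp_pos: [553.6, -119.4, 45.3]
tcp_rot: [180.0, 0.0, 85.2]
contact_force: [-0.7, -0.7, -0.1]
grip_width: 85.2
grip_force: 0.0
```

```bash
python3 fit.py
```

```text
2421 y,k,z [3.8600e-01 1.0000e-03 6.1174e+01] x [-68.   69.2] res 2.863847456729225
[ 553.58664529 -119.45859511   45.30191877] tool jig 2.062934788495733 -54.17355764632247 [-0.0371549  -0.00247556  0.37912212] 7.475
```

Settled in the vee: y 0.4, z 61, no skew, x centre about 1 mm. Next I'll back off, rise, shut the hand and go round behind the hold-down arm.

Call:
{"op": "carry_out", "data": {"plan": [[0,[-0.15,0,0],[0,0,0]],[0,[-0.3,0,-0.2],[0,0,0]],[0.5,[-0.35,0,-0.6],[0,0,0]],[1,[-0.35,0,-1],[0,0,0]],[1,[-0.35,0,-1],[0,0,0]],[1,[-0.35,0,-1],[0,0,0]],[1,[-0.35,0,-1],[0,0,0]]]}}

```text
time_s: 8.35
tcp_pos: [548.3, -171.4, 193.9]
tcp_rot: [-179.9, -0.0, 85.2]
contact_force: [-0.3, 0.8, -0.6]
grip_width: 0.1
grip_force: 0.0
```

```bash
python3 fit.py; python3 - <<'E'
from h import *
J=np.array([556,-65.3]);e=np.array([.9966,-.0825]);n=np.array([.0825,.9966])
p=cams.calibration('wrist')['pose'][:3,3]; print('cam jig',(p[:2]-J)@e,(p[:2]-J)@n,p[2])
im,d=cams.camera('scene');C=cloud('scene',d)
X=(C[...,:2]-J)@e; Y=(C[...,:2]-J)@n; Z=C[...,2]; i=im.astype(float)
m=(i[...,0]>2.2*i[...,1])&(i[...,0]>60)&(abs(Y)<40)&(X>-140)&(X<0)&(Z>130)
for a in range(130,270,20):
    k=m&(Z>a)&(Z<a+20)
    if k.sum()>5: print(a,k.sum(),np.percentile(X[k],[2,50,98]).round(),np.percentile(Y[k],[2,50,98]).round())
E
```

```text
2424 y,k,z [3.4600e-01 1.0000e-03 6.1177e+01] x [-68.5  69.2] res 2.6733261410996496
[ 548.42677168 -171.39657704  193.93161874] tool jig 1.205488265609346 -106.36064001240824 [ 0.52000031 -0.43041282 -0.30907816] 8.4
cam jig 2.502005293260243 -37.88344599540789 337.82995668906375
130 165 [-102.  -91.  -89.] [-9.  7. 13.]
150 177 [-99. -88. -85.] [-9.  7. 13.]
170 141 [-94. -85. -81.] [-8. 10. 13.]
190 81 [-92. -84. -79.] [-9. 12. 13.]
210 132 [-87. -78. -75.] [-10.   6.  14.]
230 149 [-83. -75. -72.] [-10.   6.  14.]
250 66 [-85. -75. -72.] [-10.   4.  13.]
```

Call:
{"op": "carry_out", "data": {"plan": [[1,[0,-0.3,-0.05],[0,0,0]],[1,[0,-0.6,-0.07],[0,0,0]],[1,[0,-0.84,-0.07],[0,0,0]],[1,[0,-0.84,-0.07],[0,0,0]],[1,[0,-0.84,-0.07],[0,0,0]],[1,[0,-0.84,-0.07],[0,0,0]]]}}

```text
time_s: 9.2
tcp_pos: [424.6, -161.4, 205.6]
tcp_rot: [180.0, -0.0, 85.2]
contact_force: [0.5, 0.3, 0.4]
grip_width: -0.2
grip_force: 0.0
```

```bash
python3 fit.py;  python3 -c "
from h import *
print(monitor.get_obs()['qpos'].round(1),monitor.get_obs()['tcp_rot'])"
```

```text
2425 y,k,z [3.6700e-01 1.0000e-03 6.1159e+01] x [-68.2  69.2] res 2.5800972142614715
[ 424.39457195 -161.36698757  205.53938019] tool jig -123.23244311956036 -106.59780762841044 [-0.45743173  0.00331013  0.38267704] 9.25
[-24.6  13.8 117.9  -0.   48.3 -19.9] [-1.79992661e+02 -2.57471827e-03  8.52485725e+01]
```

Joints are fine. Now slide in behind the bar.

Call:
{"op": "carry_out", "data": {"plan": [[1,[0.2,-0.02,0],[0,0,0]],[1,[0.4,-0.02,0],[0,0,0]],[1,[0.6,-0.02,0],[0,0,0]],[1,[0.72,-0.02,0],[0,0,0]],[1,[0.72,-0.02,0],[0,0,0]],[1,[0.72,-0.02,0],[0,0,0]]]}}

```text
time_s: 10.0
tcp_pos: [429.9, -53.7, 205.7]
tcp_rot: [-180.0, 0.0, 85.3]
contact_force: [0.2, -0.0, 0.9]
grip_width: -0.1
grip_force: 0.0
```

```bash
python3 fit.py;cp pics/last.png pics/l2.png
```

```text
2419 y,k,z [3.650e-01 1.000e-03 6.117e+01] x [-67.8  69.3] res 2.53682481796751
[429.854504   -53.858509   205.72202336] tool jig -126.66052431809896 0.9955865095299306 [ 0.57399277 -1.10656418  0.31494779] 10.05
```

View pics/l2.png

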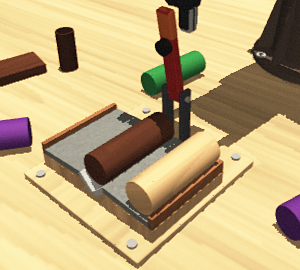

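The blank sits in the vee (crop 125,145). The shut fingers are behind the red bar at crop (188,15), clear of it. Push it over along the arc.

Call:
{"op": "carry_out", "data": {"plan": [[1,[0,0.05,0],[0,0,0]],[1,[0,0.1,0],[0,0,0]],[1,[0,0.14,0],[0,0,0]],[1,[0,0.18,0],[0,0,0]],[1,[0,0.22,0],[0,0,0]],[1,[0,0.26,0],[0,0,0]],[1,[0,0.3,0],[0,0,0]],[1,[0,0.34,0],[0,0,0]],[1,[0,0.38,0],[0,0,0]],[1,[0,0.42,0],[0,0,0]],[1,[0,0.45,0.02],[0,0,0]],[1,[0,0.48,0.04],[0,0,0]],[1,[0,0.51,0.065],[0,0,0]],[1,[0,0.545,0.09],[0,0,0]],[1,[0,0.57,0.115],[0,0,0]],[1,[0,0.6,0.145],[0,0,0]],[1,[0,0.625,0.17],[0,0,0]],[1,[0,0.65,0.2],[0,0,0]],[1,[0,0.65,0.2],[0,0,0]],[1,[0,0.65,0.2],[0,0,0]]]}}

```text
time_s: 12.55
tcp_pos: [526.7, -61.5, 175.8]
tcp_rot: [-180.0, -0.0, 85.2]
contact_force: [-0.1, -0.5, 0.5]
grip_width: 0.1
grip_force: 0.0
```

```bash
python3 fit.py;cp pics/last.png pics/l3.png
```

```text
2404 y,k,z [4.0700e-01 2.0000e-03 6.1114e+01] x [-68.4  69.2] res 2.62162897055425
[526.69375596 -61.48543269 175.87418064] tool jig -29.521304616018572 1.3838326496015814 [0.34811265 0.1233534  0.24460858] 12.6
```

View pics/l3.png

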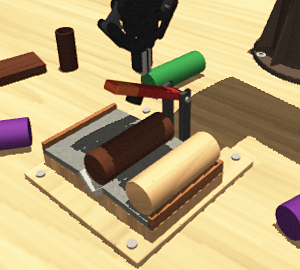

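The bar has dropped ahead of the fingers and lies over the blank (crop 145,92), apparently near level. I'll wait, then measure its angle.

Call:
{"op": "carry_out", "data": {"plan": [[1,[0,0,0],[0,0,0]],[1,[0,0,0],[0,0,0]],[1,[0,0,0],[0,0,0]],[1,[0,0,0],[0,0,0]]]}}

```text
time_s: 13.1
tcp_pos: [526.8, -61.5, 175.8]
tcp_rot: [180.0, 0.0, 85.2]
contact_force: [0.5, 0.4, 0.6]
grip_width: -0.3
grip_force: 0.0
```

```bash
python3 fit.py; cat > bar.py <<'E'
from h import *
J=np.array([556,-65.3]);e=np.array([.9966,-.0825]);n=np.array([.0825,.9966])
im,d=cams.camera('scene');C=cloud('scene',d)
X=(C[...,:2]-J)@e; Y=(C[...,:2]-J)@n; Z=C[...,2]; i=im.astype(float)
m=(i[...,0]>2.2*i[...,1])&(i[...,0]>60)&(abs(Y)<40)&(X>-90)&(X<80)&(Z>93)
for a in range(-90,80,20):
    k=m&(X>a)&(X<a+20)
    if k.sum()>5: print(a,k.sum(),np.percentile(Z[k],[2,50,98]).round())
E
python3 bar.py
```

```text
2117 y,k,z [4.3800e-01 1.0000e-03 6.1015e+01] x [-68.3  69.3] res 2.8691365146478804
[526.78792562 -61.48231355 175.81516154] tool jig -29.42771245686521 1.3947101799679396 [-0.32157031  0.11912906  0.02045333] 13.15
-90 159 [101. 112. 114.]
-70 166 [101. 112. 114.]
-50 180 [101. 112. 114.]
-30 187 [101. 112. 114.]
-10 184 [102. 112. 114.]
10 127 [103. 112. 114.]
30 195 [101. 112. 114.]
```

The bar is level, with its top at 112 mm along its whole length, which matches angle 0. Retreat upward and hand in.

Call:
{"op": "carry_out", "data": {"plan": [[1,[0,0,-0.2],[0,0,0]],[1,[0,0,-0.5],[0,0,0]],[1,[0,0,-0.6],[0,0,0]],[1,[0,0,-0.6],[0,0,0]],[1,[0,0,-0.6],[0,0,0]],[1,[0,0,-0.6],[0,0,0]]]}}

```text
time_s: 13.95
tcp_pos: [526.2, -61.4, 264.5]
tcp_rot: [-179.9, -0.0, 85.2]
contact_force: [0.2, 0.2, -0.0]
grip_width: -0.0
grip_force: 0.0
```

```bash
python3 fit.py; python3 bar.py | tail -2; python3 -c "
from h import *
print(env.job_done())"
```

```text
2107 y,k,z [4.4500e-01 2.0000e-03 6.1015e+01] x [-68.5  69.2] res 2.777398503198242
[526.27351145 -61.41603908 264.7179581 ] tool jig -29.945845268824286 1.4183201432498653 [ 0.26759762 -0.56256771 -0.61534008] 14.0
10 135 [103. 112. 114.]
30 188 [101. 111. 114.]
the job is handed in; nothing more can be done
None
```

The job is handed in at about 14 s: the walnut blank lies settled along the vee (about 0.4 mm off its middle plane), the hold-down arm is level on it, the robot never touched the beech blank, and the gripper is clear; the pad's contact force could not be measured and no verdict came back.

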